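# Set the sine plate to 20 degrees on gauge blocks and lock it

### The arm

A 6-joint arm with a two-finger parallel gripper is mounted at the origin on the work surface. World frame = base frame: x ahead of the robot, y to its left, z up, the work surface at z = 0. Lengths are in mm, angles in degrees, forces in N, time in s.
With the tool pointing down it reaches from about 300 to 850 mm from the base axis. Payload 4.2 kg.
Tool frame: the origin (TCP) lies midway between the tips of the shut fingers; the grasp point (between the pads) lies 19 mm behind it; z points along the fingers, y is the direction in which the jaws open and shut (so a half turn about z gives the same grasp; the last joint's range is limited). The gripper opens to 91 mm and grips with 3 to 60 N. Pads are 32 mm wide; open, the fingers measure 118 mm over their backs; the gripper's body (76 mm by 178 mm) begins 60 mm behind the grasp point.
Start: joints at [-67.953, 18.312, 89.639, -0, 72.044, -1.146], TCP at [226.46, -528.544, 213.976] pointing down, gripper open.
Joint ranges: [-177.97, 177.97], [-48.28, 115.42], [12.27, 149.76], [-77.06, 257.06], [2.81, 150.46], [-146.56, 146.56]. Speed limits (degrees/s): [147.25, 147.25, 180, 180, 180, 180].

### API

Orientations are given as [roll, pitch, yaw] about the fixed x, y, z axes, in that order (R = Rz(yaw) Ry(pitch) Rx(roll)).
In Python, from workcell import env gives the robot as it stands.
- The arm moves only by the shell command python3 -m jog 'ROWS' [FORCE]. ROWS is JSON, a list of rows, each an object of numbers: "dx", "dy", "dz": the shift along the world's x, y, z in m; "wx", "wy", "wz": the turn, a rotation vector about the world's x, y, z in rad; "grip": the gripper's target within -1 to 1 (shut at 1, half-way at 0, fully open at -1). In form: [{"dx": .., "dy": .., "dz": .., "wx": .., "wy": .., "wz": .., "grip": ..}, ...]. A call has 1 to 10 rows; each row shifts and turns the commanded pose from where the row before left it; what a row does not reach is not made up. A row lasts 1/10 s, in which the tool goes at most 50 mm and 8.59 degrees, less where a joint would pass 70% of its speed; a pose out of reach is approached as far as the arm can. A call with a gripper value outside its range is refused whole. The fingers move at their own pace and stop on an object; FORCE is the grip in N (left out, the last holds). Time passes only in rows, so rows that do not move let the fingers close. It gives the time, the measured TCP pose, the force and the opening at its end, in the units of the state.
- env.state(): the state, without advancing time (a new reading comes with each control period).
- env.grab_frame(name): name is "side" or "top"; returns the picture (420x560x3 uint8, red, green, blue); there is no depth.
- env.get_calibration(name): a dict with "fx", "fy", "cx", "cy" (pixels), "k1" (the pictures are not rectified: a ray, as slopes to the right and down, at radius r is drawn at 1 + k1 r^2 times it, then the intrinsics apply), "R" (3x3) and "t" (3): a world point X has camera coordinates R X + t. Camera axes: x right, y down, z forward; pixel columns grow to the right and rows downward; lengths in mm; the calibration is good to about 2 mm. A picture is of the moment at which its call begins. get_calibration takes no time and is no camera call.
- env.job_done(): hands the job in, once; it reports no verdict.
The state is a dict: "time_s": time; "qpos": joint angles; "qvel": joint speeds; "effort": joint torques, N m; "ee_pos": TCP position; "ee_rot": TCP orientation; "force": force on the tool from outside, world axes, zero at the start; "torque": the same for the moment, N m; "gripper_width": finger opening in mm.
Only numpy, scipy, OpenCV 4.12 (cv2) and the standard library are available. Lean on these libraries where they do the work, as an engineer would, in place of code of your own. Each camera call takes 0.05 s, during which the arm holds its last target. There are 200 camera calls.

### The job

The tilt sensor is to be calibrated at 20 degrees: stand the taller of the two gauge block stacks carefully on the sine plate's base, squarely under the middle of the raised roll, without letting it drop. Then gently press the plate down until its roll rests on the stack, and after that tighten the wing screw clockwise to its stop. Do not bear on the sensor box, and leave the other things on the bench where they are.

Things in the scene. Friction and masses are not known exactly. Their poses are not given: they have to be found in the camera images.
- sine_base: Steel base of the sine plate, fixed to the bench: a flat block 100 (x) x 216 (y) x 20 mm high. Origin: centre of its underside, on the bench. The free end of the plate, with the roll, is towards its -y; the pivot is near its +y end. The bare ledge beyond the plate's end, top at z = 20 mm, reaches to y = -108 mm: the stack is brought in over this end, from -y.
- stack_spot (a point): Point on the base's top (20 mm above the bench, x = 0, y = -64 mm of the base) where the centre of the tall stack's underside belongs, its long side along the base's y. The roll then meets the stack's top 12 mm from the stack's inner end, and the stack's outer part sticks out from under the plate's end. Axes as the base's.
- pivot (a point): Middle of the plate's pivot axis, which runs along the base's x at y = +68 mm, 30 mm above the bench. Beside it on the base's -x side is a small bearing cheek, top 44 mm above the bench.
- plate (a joint): Tilt of the plate, rad: 0 flat, grows as the free end rises, starts at 0.43 to 0.53. The roll's lowest line is 127 mm x sin(tilt) over the base's top: the 43.4 mm stack gives 0.349 (20 degrees). The pivot is stiff: the plate stays where it is left; pressing its free end down takes about 5 N, raising it about 20 N.
- press_spot (a point): Point on the plate's top face, centre line, 112 mm from the pivot: the bare strip between sensor box and free end, where to press. Axes: x as the base's, z normal to the plate. The steel plate is 80 mm wide, 14 thick, its top 18 mm off the line from pivot to roll centre; it ends 23 mm beyond this point. Over the pivot it carries an end fence 10 mm thick, 18 mm high, as wide as the plate.
- roll: Steel roll under the plate's free end, fixed to it: 20 mm diameter, 80 mm long, its axis along the base's x. Origin at its centre, 127 mm from the pivot axis. With the plate at 0.349 rad its lowest line is at y = -51 mm of the base.
- sensor: Aluminium sensor box screwed to the plate's top, 50 (x) x 46 (along the plate) x 24.5 mm high, centred 55 mm from the pivot. Origin: centre of its underside; z is normal to the plate. Not to be pressed on.
- wing (a joint): Turn of the wing screw, rad, about its vertical axis: starts at 0 to 0.3 (loose) and grows clockwise seen from above up to a firm stop at 1.3 (tight). Turning takes about 0.1 N m; it stays where it is left.
- wing_grip (a point): On the wing screw's axis, at the grip height, 77 mm above the bench. Upright wings, 48 mm across, 8 mm thick, 54 to 88 mm above the bench, notched 10 mm wide at the middle above 66 mm. Site x: along the wings; y: across their thickness; z up. The axis is 34 mm from the plate's side edge and fence, which the tips pass by 10 mm; tight, the wings lie parallel to the plate's side.
- clamp_top (a point): Middle of the top face of the split clamp bearing under the wing screw, 46 mm above the bench; the bearing is 48 (x) x 50 (y) mm. The screw's hub on it is 15 mm in diameter, up to 54 mm above the bench.
- tall_stack: The taller gauge block stack, ground steel, 16 (x) x 50 (y) x 43.4 mm high, one rigid piece of about 0.27 kg standing loose on the bench at the -y side of the base, its long side along the bench's y within 0.45 rad. Origin: centre of its underside.
- short_stack: The shorter gauge block stack, 16 (x) x 50 (y) x 32.9 mm high, loose on the bench; it would give 15 degrees. Not used; it and the tall stack may have swapped places. Origin: centre of its underside.
- tape: Roll of masking tape lying flat, 92 mm outside, 24 mm high. Not used. Origin: centre of its underside.
- tin: Round steel tin of brass wool for cleaning soldering tips, 72 mm across, 32 mm high. Not used. Origin: centre of its underside.
- driver: Screwdriver, 190 mm long, lying beyond the sine plate. Not used. Its x axis runs from handle to tip.
Not all that is in view belongs to the job. What is shaped like the tall_stack but orange or yellow is not meant.

How it is judged (in metres and radians):
On the way, in this order (a step that is already met when the one before it is completed fails the run):
1. the tall stack stands on the base under the raised roll, let go (z of tall_stack in the frame of sine_base between 0.017 and 0.023 m and y of tall_stack in the frame of sine_base between -0.074 and -0.03 m and x of tall_stack in the frame of sine_base between -0.02 and 0.02 m and angle between tall_stack's own z axis and vertical below 0.06 rad and contact force between the fingers and tall_stack below 0.1 N and value of joint plate above 0.38 rad), for 0.2 s.
2. the plate is pressed down until its roll rests on the tall stack (value of joint plate between 0.331 and 0.367 rad and contact force between roll and tall_stack above 0.2 N), for 0.2 s.
3. the wing screw is turned clockwise to its stop (value of joint wing above 1.15 rad), for 0.1 s.
At the end, for the whole second after the job is handed in: The tall stack stands upright and square (0.2 rad) on the base, within 20 mm of its centre line and at y = -74 to -30 mm; the roll rests on it, plate at 0.331 to 0.367 rad (20 degrees within 1); wing screw at 1.15 rad or more; all at rest (all of step 2 and z of tall_stack in the frame of sine_base between 0.017 and 0.023 m and y of tall_stack in the frame of sine_base between -0.074 and -0.03 m and x of tall_stack in the frame of sine_base between -0.02 and 0.02 m and angle between tall_stack's own z axis and vertical below 0.06 rad and angle between the y axis of tall_stack and the y axis of sine_base, either way round below 0.2 rad and value of joint wing above 1.15 rad and linear speed of tall_stack below 0.02 m/s); the robot touches nothing.
It fails at once if the sensor box is pressed by the robot with more than 3 N (contact force between sensor and the fingers above 3 N or contact force between sensor and the arm above 3 N).
It fails at once if the tall stack is let fall or knocked over (faster than 0.4 m/s with no finger on it) (linear speed of tall_stack above 0.4 m/s and contact force between the fingers and tall_stack below 0.1 N).
It fails at once if the plate is slammed or forced down on the stack (over 70 N) (contact force between roll and tall_stack above 70 N).
It fails at once if a thing not used is moved by more than 25 mm (distance of any of short_stack, tape, tin, driver from where it was at the start of the episode above 0.025 m).
It also fails if it takes over 64 s, if anything falls off the work surface, if the arm or the gripper's body presses on something with over 40 N, if the wrist force passes 120 N, or if a joint passes its speed limit or range.

## Working session

There is one attempt and no reset: what is moved stays moved. The work goes in short steps, Python scripts to look and compute and a shell command to move; the robot and the scene stay as the last step left them, time stands still between calls to the robot, and variables do not carry over. Pictures are saved under pics/ and viewed, about 8 in all and at most 12, crops included, and the job is handed in when it is done.

```bash
mkdir -p pics; ls; cat > h.py <<'E'
import numpy as np, cv2
from workcell import env
def ray(cam,u,v):
    c=env.get_calibration(cam);R=np.array(c["R"]);t=np.array(c["t"])
    d=np.array([(u-c["cx"])/c["fx"],(v-c["cy"])/c["fy"]]);s=d.copy()
    for _ in range(30): s=d/(1+c["k1"]*(s@s))
    o=-R.T@t; w=R.T@np.array([s[0],s[1],1]); return o,w/np.linalg.norm(w)
def onz(cam,u,v,z):
    o,w=ray(cam,u,v); return o+w*(z-o[2])/w[2]
def proj(cam,X):
    c=env.get_calibration(cam);p=np.array(c["R"])@np.array(X,float)+np.array(c["t"]);s=p[:2]/p[2]
    s=s*(1+c["k1"]*(s@s)); return np.array([c["fx"]*s[0]+c["cx"],c["fy"]*s[1]+c["cy"]])
def tri(u1,u2):
    A=[];b=[]
    o1,w1=ray("top",*u1);o2,w2=ray("side",*u2)
    M=np.stack([w1,-w2],1);s=np.linalg.lstsq(M,o2-o1,rcond=None)[0]
    p,q=o1+s[0]*w1,o2+s[1]*w2; return (p+q)/2,np.linalg.norm(p-q)
def grab(cam,name):
    f=env.grab_frame(cam); cv2.imwrite(name,f[:,:,::-1]); return f
E
python3 - <<'E'
from h import *
a=grab("top","pics/t0.png");b=grab("side","pics/s0.png")
for n in("top","side"):
    o,w=ray(n,280,210);print(n,o.round(),w.round(2),env.get_calibration(n)["fx"])
print(env.state())
E
```

```text
pics
top [ 537.   24. 1419.] [ 0.03  0.   -1.  ] 537.5700037916714
side [383. 668. 828.] [ 0.2  -0.61 -0.76] 527.9281104639211
{'time_s': 0.1, 'qpos': array([-6.79544553e+01,  1.83481830e+01,  8.96980629e+01,  2.11384085e-04,
        7.20440399e+01, -1.14546390e+00]), 'qvel': array([-0.01201324,  0.07023798, -0.21425794,  0.02920001, -0.05301222,
       -0.02254394]), 'effort': array([ 1.78527976e-06, -4.13332808e+01, -2.32510614e+01,  7.28712254e-02,
        4.22349398e-02, -6.05233231e-05]), 'ee_pos': array([ 226.27413768, -528.12718227,  213.2114687 ]), 'ee_rot': array([-1.79909736e+02, -2.00582714e-03,  2.31909417e+01]), 'force': array([-0.26584914, -0.19071858,  0.58635034]), 'torque': array([-0.01462453,  0.06063716, -0.04220088]), 'gripper_width': 91.25641174983537}
```

View pics/t0.png

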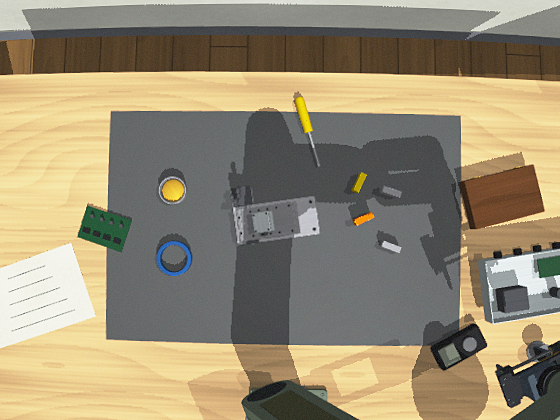

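View pics/s0.png

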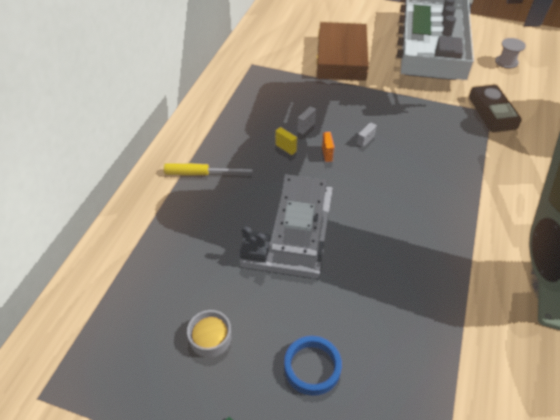

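The top view shows the sine plate around (275,220), the wing at about (240,195), and grey stacks at (391,191) and (391,246). The yellow and orange decoys are at (360,183) and (364,217). I'll zoom in on both views.

```bash
python3 - <<'E'
from h import *
a=cv2.imread("pics/t0.png")[165:265,220:420];b=cv2.imread("pics/s0.png")[90:290,225:395]
A=cv2.resize(a,None,fx=4,fy=4,interpolation=cv2.INTER_CUBIC);cv2.imwrite("pics/t0z.png",A)
cv2.imwrite("pics/s0z.png",cv2.resize(b,None,fx=3,fy=3,interpolation=cv2.INTER_CUBIC))
E
```

```text
(no output)
```

View pics/t0z.png

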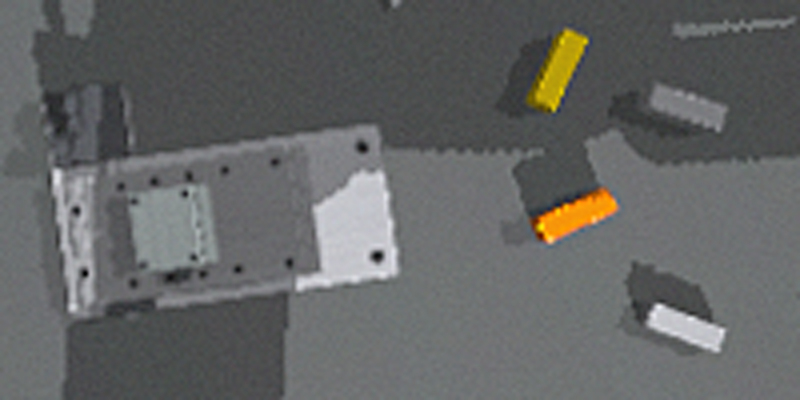

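View pics/s0z.png

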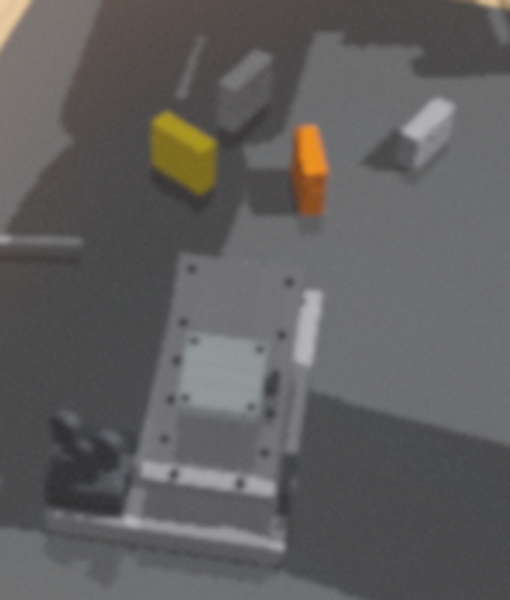

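```bash
python3 - <<'E'
from h import *
T=lambda u,v:(220+u/4-.375,165+v/4-.375)
S=lambda u,v:(225+u/3-.33,90+v/3-.33)
def p(n,x): print(n,np.round(x,1))
# base top corners z=20: far end
c=[onz("top",*T(*q),20) for q in((380,125),(398,275),(70,312))]
for q in c:p("base",q)
e=c[0]-c[1];l=c[1]-c[2];print("len",np.linalg.norm(e),np.linalg.norm(l),"yaw",np.degrees(np.arctan2(e[1],e[0])),np.degrees(np.arctan2(-l[1],-l[0]))-90)
# stacks via masks, top
g=cv2.cvtColor(cv2.imread("pics/t0.png"),6); s=cv2.cvtColor(cv2.imread("pics/s0.png"),6)
for nm,(x0,x1,y0,y1) in dict(far=(378,406,183,200),near=(378,406,238,256)).items():
    r=g[y0:y1,x0:x1]; th=np.percentile(r,50)
    print(nm);print(r[::1,::2])
# stack tops triangulated by corners
for nm,a,b in(("far outer",(724,104),(262,52)),("far inner",(655,86),(220,86)),("near outer",(722,332),(438,99)),("near inner",(653,306),(402,132))):
    X,d=tri(T(*a),S(*b));p(nm,X);print(d)
# plate free edge corners in side vs top
for a,b in(((300,150),(180,253)),((320,272),(300,268))):
    X,d=tri(T(*a),S(*b));p("plate end",X);print(d)
E
```

```text
base [613.7 -61.2  20. ]
base [516.2 -74.2  20. ]
base [489.1 138.9  20. ]
len 98.31079665440323 214.8138415983588 yaw 7.54795559051013 7.2635796625731075
far
[[ 78  77  80  78  77  80  75  79  82  78  72  70  81  80]
 [ 81  79  73  74  73  70  75  80  76  80  84  77  80  77]
 [ 77  76  75  89  69  81  75  72  78  72  75  78  74  80]
 [ 75  77  74 116  98  78  72  72  72  74  73  78  75  74]
 [ 73  83  74 129 128 103 102  70  69  74  74  81  76  81]
 [ 54  77  79 130 129 133 138 120  78  74  77  78  79  73]
 [ 57  72  96 126 122 121 127 156 108  95  70  73  77  72]
 [ 52  76  97 128 128 124 124 127 126 133  96  82  77  74]
 [ 62  76  95 128 125 125 126 122 122 128 130 109  76  80]
 [ 58  76  78 109 114 131 127 126 121 125 123 135  81  77]
 [ 61  59  76  69  86 118 126 129 125 122 126 130  74  76]
 [ 61  60  55  67  70  74 112 114 135 129 124 124  80  77]
 [ 56  56  57  61  60  69  76  86 122 137 126 119  71  75]
 [ 67  64  56  59  56  59  72  71  67 126 114 107  75  78]
 [ 78  76  67  61  59  54  51  63  67  74  79  93  77  73]
 [ 71  81  80  63  59  61  60  65  67  77  73  72  79  7
[... 734 characters left out ...]
  90 107 178 205 193 193 198 188 109 113]
 [116 114 106  90  93  87  97 177 209 196 195 149 111 111]
 [115 114 111 104 104  93  93  99 137 213 203 119 114 116]
 [110 114 117 114 117 100  95  89  88 130 188 122 116 116]
 [113 116 115 115 114 117  93  91 107 111 115 108 111 115]
 [115 119 113 117 115 114 113 115 113 115 112 113 110 115]
 [112 114 116 114 112 116 115 110 112 114 112 113 115 115]]
far outer [ 626.3 -283.4   39.2]
6.448254376601723
far inner [ 641.6 -237.7   37.1]
2.14333772075868
near outer [ 482.5 -284.6   30.2]
0.9260497848233578
near inner [ 499.3 -239.    30.4]
1.8237663369605464
plate end [596.   -6.8  95.2]
5.2409881261630415
plate end [520.5 -20.4  93.5]
4.102903341047646
```

```bash
python3 - <<'E'
from h import *
g=cv2.cvtColor(cv2.imread("pics/t0.png"),6)
for nm,(x0,x1,y0,y1,th,z) in dict(far=(380,404,184,199,103,43.4),near=(380,402,239,253,155,32.9)).items():
    m=(g[y0:y1,x0:x1]>th).astype(np.uint8)
    pts=np.argwhere(m)[:,::-1]+[x0,y0]
    P=np.array([onz("top",*q,z)[:2] for q in pts],np.float32)
    c=P.mean(0);w,v=np.linalg.eigh(np.cov(P.T));d=v[:,1]*np.sign(v[1,1])
    print(nm,len(P),c,"yaw",np.degrees(np.arctan2(d[1],d[0]))-90,"ext",np.sqrt(12*w))
    # side-face bias check
    print(proj("side",[*c,z]),proj("side",[*c,0]))
# check heights in side image: project candidate box of each
S=lambda p:((p-np.array([225,90]))*3).round()
for n,c in (("far",(634,-260.5)),("near",(491,-262))):
    for z in (0,32.9,43.4): print(n,z,S(proj("side",[*c,z])))
B=np.array([551.8,38.8]);t=np.radians(7.4);R=np.array([[np.cos(t),-np.sin(t)],[np.sin(t),np.cos(t)]])
for a in (.43,.48,.53):
    for x in(-40,40):
        X=[*(B+R@[x,68-135*np.cos(a)+18*np.sin(a)]),30+135*np.sin(a)+18*np.cos(a)]
        print(a,x,np.round(X),"side zoom",S(proj("side",X)),"top zoom",((proj("top",X)-[220,165])*4).round())
E
```

```text
far 120 [ 626.98737 -258.65338] yaw -17.864390865432213 ext [16.78591647 48.16254217]
[307.35842767 111.93089273] [306.53369938 126.38492462]
near 116 [ 484.91888 -260.0429 ] yaw -19.79458298428429 ext [15.70927854 50.10584728]
[367.59879749 128.32373743] [365.70647264 139.20889712]
far 0 [237. 106.]
far 32.9 [238.  73.]
far 43.4 [239.  62.]
near 0 [415. 144.]
near 32.9 [420. 112.]
near 43.4 [422. 101.]
0.43 -40 [518. -13. 103.] side zoom [304. 266.] top zoom [306. 271.]
0.43 40 [598.  -3. 103.] side zoom [179. 248.] top zoom [291. 141.]
0.48 -40 [518.  -9. 108.] side zoom [304. 264.] top zoom [300. 272.]
0.48 40 [597.   1. 108.] side zoom [178. 246.] top zoom [285. 142.]
0.53 -40 [517.  -5. 114.] side zoom [303. 263.] top zoom [294. 273.]
0.53 40 [597.   5. 114.] side zoom [177. 244.] top zoom [279. 142.]
```

```bash
python3 -m jog '[{"dx":0.04,"dy":0.0264,"wz":0.142,"grip":-0.3},{"dx":0.04,"dy":0.0264,"wz":0.142,"grip":-0.3},{"dx":0.04,"dy":0.0264,"wz":0.142,"grip":-0.3},{"dx":0.04,"dy":0.0264,"wz":0.142,"grip":-0.3},{"dx":0.04,"dy":0.0264,"wz":0.142,"grip":-0.3},{"dx":0.04,"dy":0.0264,"wz":0.142,"grip":-0.3},{"dx":0.04,"dy":0.0264,"wx":0.138,"wy":-0.045,"grip":-0.3},{"dx":0.04,"dy":0.0264,"wx":0.138,"wy":-0.045,"grip":-0.3},{"dx":0.04,"dy":0.0264,"wx":0.138,"wy":-0.045,"grip":-0.3},{"dx":0.04,"dy":0.0264,"grip":-0.3}]' 25
python3 -m jog '[{"dz":-0.03,"grip":-0.3},{"dz":-0.03,"grip":-0.3},{"dz":-0.03,"grip":-0.3},{"grip":-0.3},{"grip":-0.3},{"grip":-0.3}]'
```

```text
invalid input
invalid input
```

```bash
python3 -m jog '[{"dx":0.04,"dy":0.0264,"dz":0,"wx":0,"wy":0,"wz":0.142,"grip":-0.3}]' 25; echo; python3 -m jog '[{"dx":0.04,"dy":0.0264,"dz":0.0,"wx":0,"wy":0,"wz":0.142,"grip":-0.3}]'; python3 -m jog --help | head -20
```

```text
time_s: 0.2
ee_pos: [263.7, -504.3, 213.3]
ee_rot: [-180.0, 0.1, 31.2]
force: [1.2, 0.1, -0.7]
gripper_width: 85.9

time_s: 0.3
ee_pos: [306.4, -475.5, 213.4]
ee_rot: [-180.0, -0.0, 39.6]
force: [-0.1, -1.0, 0.2]
gripper_width: 78.4invalid input: not JSON, or not a number
```

```bash
python3 -m jog '[{"dx":0.04,"dy":0.0264,"dz":0,"wx":0,"wy":0,"wz":0.142,"grip":-0.3},{"dx":0.04,"dy":0.0264,"dz":0,"wx":0,"wy":0,"wz":0.142,"grip":-0.3},{"dx":0.04,"dy":0.0264,"dz":0,"wx":0,"wy":0,"wz":0.142,"grip":-0.3},{"dx":0.04,"dy":0.0264,"dz":0,"wx":0,"wy":0,"wz":0.142,"grip":-0.3},{"dx":0.04,"dy":0.0264,"dz":0,"wx":0.138,"wy":-0.045,"wz":0,"grip":-0.3},{"dx":0.04,"dy":0.0264,"dz":0,"wx":0.138,"wy":-0.045,"wz":0,"grip":-0.3},{"dx":0.04,"dy":0.0264,"dz":0,"wx":0.138,"wy":-0.045,"wz":0,"grip":-0.3},{"dx":0.04,"dy":0.0264,"dz":-0.03,"wx":0,"wy":0,"wz":0,"grip":-0.3},{"dx":0,"dy":0,"dz":-0.04,"wx":0,"wy":0,"wz":0,"grip":-0.3},{"dx":0,"dy":0,"dz":-0.03,"wx":0,"wy":0,"wz":0,"grip":-0.3}]'
python3 -m jog '[{"dx":0,"dy":0,"dz":0,"wx":0,"wy":0,"wz":0,"grip":-0.3},{"dx":0,"dy":0,"dz":0,"wx":0,"wy":0,"wz":0,"grip":-0.3}]'
python3 - <<'E'
from h import *
a=grab("top","pics/t1.png");b=grab("side","pics/s1.png")
A=cv2.resize(a[150:250,330:450],None,fx=3.5,fy=3.5,interpolation=2);B=cv2.resize(b[50:200,240:380],(327,350),interpolation=2)
cv2.imwrite("pics/c1.png",np.hstack([A,B])[:,:,::-1])
E
```

```text
time_s: 1.3
ee_pos: [621.8, -266.3, 114.2]
ee_rot: [-179.9, -25.0, 72.1]
force: [-0.6, 0.1, -0.2]
gripper_width: 59.4
time_s: 1.5
ee_pos: [621.9, -267.6, 117.6]
ee_rot: [-180.0, -25.0, 72.0]
force: [1.0, 1.1, 0.5]
gripper_width: 59.5
```

View pics/c1.png

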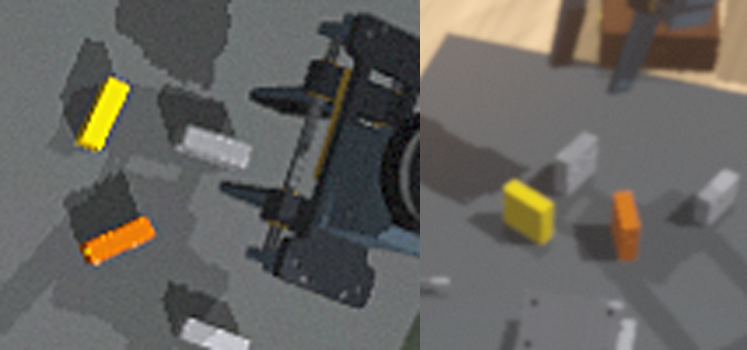

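The fingers straddle the tall stack from above. It is now lit, at crop (213,146), so I'll re-measure it and check where the fingers are.

```bash
python3 - <<'E'
from h import *
print(proj("top",env.state()["ee_pos"]), "fingers midpoint seen ~",330+238/3.5,150+142/3.5)
g=cv2.imread("pics/t1.png"); hsv=cv2.cvtColor(g,40); v=g.min(2)
x0,x1,y0,y1=379,403,181,200
m=(v[y0:y1,x0:x1]>120).astype(np.uint8); print(m)
pts=np.argwhere(m)[:,::-1]+[x0,y0]
P=np.array([onz("top",*q,43.4)[:2] for q in pts]);c=P.mean(0);w,vv=np.linalg.eigh(np.cov(P.T));d=vv[:,1]*np.sign(vv[1,1])
print(len(P),c,np.degrees(np.arctan2(d[1],d[0]))-90,np.sqrt(12*w))
E
```

```text
[402.09852895 191.18377706] fingers midpoint seen ~ 398.0 190.57142857142856
[[0 0 0 0 0 0 0 0 0 0 0 0 0 0 0 0 0 0 0 0 0 0 0 0]
 [0 0 0 0 0 0 0 0 0 0 0 0 0 0 0 0 0 0 0 0 0 0 0 0]
 [0 0 0 0 0 0 0 0 0 0 0 0 0 0 0 0 0 0 0 0 0 0 0 0]
 [0 0 0 0 0 0 0 0 0 0 0 0 0 0 0 0 0 0 0 0 0 0 0 0]
 [0 0 0 0 0 0 0 0 0 0 0 0 0 0 0 0 0 0 0 0 0 0 0 0]
 [0 0 0 0 0 1 1 0 0 0 0 0 0 0 0 0 0 0 0 0 0 0 0 0]
 [0 0 0 0 1 1 1 1 1 1 0 0 0 0 0 0 0 0 0 0 0 0 0 0]
 [0 0 0 0 1 1 1 1 1 1 1 1 1 1 0 0 0 0 0 0 0 0 0 0]
 [0 0 0 0 1 1 1 1 1 1 1 1 1 1 1 1 1 0 0 0 0 0 0 0]
 [0 0 0 0 1 1 1 1 1 1 1 1 1 1 1 1 1 1 1 1 1 0 0 0]
 [0 0 1 1 1 1 1 1 1 1 1 1 1 1 1 1 1 1 1 1 1 1 1 0]
 [0 1 1 1 1 1 1 1 1 1 1 1 1 1 1 1 1 1 1 1 1 1 1 0]
 [0 0 0 0 0 0 1 1 1 1 1 1 1 1 1 1 1 1 1 1 1 1 1 0]
 [0 0 0 0 0 0 0 1 1 1 1 1 1 1 1 1 1 1 1 1 1 1 1 0]
 [0 0 0 0 0 0 0 0 0 0 1 1 1 1 1 1 1 1 1 1 1 1 1 0]
 [0 0 0 0 0 0 0 0 0 0 0 0 0 1 1 1 1 1 1 1 1 1 0 0]
 [0 0 0 0 0 0 0 0 0 0 0 0 0 0 0 0 0 1 1 1 1 1 0 0]
 [0 0 0 0 0 0 0 0 0 0 0 0 0 0 0 0 0 0 0 0 1 0 0 0]
 [0 0 0 0 0 0 0 0 0 0 0 0 0 0 0 0 0 0 0 0 0 0 0 0]]
152 [ 625.64161998 -258.33333479] -15.284746468426064 [19.96587402 51.62045462]
```

```bash
python3 -m jog '[{"dx":0.0033,"dy":0.0034,"dz":-0.03,"wx":0,"wy":0,"wz":0,"grip":-0.3},{"dx":0,"dy":0,"dz":-0.03,"wx":0,"wy":0,"wz":0,"grip":-0.3},{"dx":0,"dy":0,"dz":-0.02,"wx":0,"wy":0,"wz":0,"grip":-0.3},{"dx":0,"dy":0,"dz":-0.01,"wx":0,"wy":0,"wz":0,"grip":-0.3},{"dx":0,"dy":0,"dz":0,"wx":0,"wy":0,"wz":0,"grip":-0.3},{"dx":0,"dy":0,"dz":0,"wx":0,"wy":0,"wz":0,"grip":-0.3}]'
```

```text
time_s: 2.2
ee_pos: [626.1, -264.9, 29.3]
ee_rot: [179.8, -24.9, 72.1]
force: [-1.0, 0.0, -0.2]
gripper_width: 59.5
```

```bash
python3 -m jog '[{"dx":-0.0005,"dy":0.0005,"dz":-0.01,"wx":0,"wy":0,"wz":0,"grip":-0.3},{"dx":0,"dy":0,"dz":-0.006,"wx":0,"wy":0,"wz":0,"grip":-0.3},{"dx":0,"dy":0,"dz":0,"wx":0,"wy":0,"wz":0,"grip":-0.3},{"dx":0,"dy":0,"dz":0,"wx":0,"wy":0,"wz":0,"grip":0.3},{"dx":0,"dy":0,"dz":0,"wx":0,"wy":0,"wz":0,"grip":0.6},{"dx":0,"dy":0,"dz":0,"wx":0,"wy":0,"wz":0,"grip":0.8},{"dx":0,"dy":0,"dz":0,"wx":0,"wy":0,"wz":0,"grip":1},{"dx":0,"dy":0,"dz":0,"wx":0,"wy":0,"wz":0,"grip":1},{"dx":0,"dy":0,"dz":0,"wx":0,"wy":0,"wz":0,"grip":1},{"dx":0,"dy":0,"dz":0,"wx":0,"wy":0,"wz":0,"grip":1}]' 30
```

```text
time_s: 3.2
ee_pos: [624.9, -263.9, 11.6]
ee_rot: [179.9, -24.9, 72.0]
force: [0.6, -0.3, 0.0]
gripper_width: 15.7
```

```bash
python3 -m jog '[{"dx":0,"dy":0,"dz":0,"wx":0,"wy":0,"wz":0,"grip":1},{"dx":0,"dy":0,"dz":0.01,"wx":0,"wy":0,"wz":0,"grip":1},{"dx":0,"dy":0,"dz":0.02,"wx":0,"wy":0,"wz":0,"grip":1},{"dx":0,"dy":0,"dz":0.03,"wx":0,"wy":0,"wz":0,"grip":1},{"dx":0,"dy":0,"dz":0,"wx":0,"wy":0,"wz":0,"grip":1},{"dx":0,"dy":0,"dz":0,"wx":0,"wy":0,"wz":0,"grip":1}]'
```

```text
time_s: 3.8
ee_pos: [624.4, -263.9, 71.7]
ee_rot: [179.9, -24.9, 72.1]
force: [-0.9, 0.1, -3.2]
gripper_width: 16.2
```

```bash
python3 -m jog '[{"dx":0,"dy":0,"dz":0.02,"wx":0,"wy":0,"wz":0,"grip":1},{"dx":-0.0105,"dy":0.0296,"dz":0,"wx":0,"wy":0,"wz":0.0886,"grip":1},{"dx":-0.0105,"dy":0.0296,"dz":0,"wx":0,"wy":0,"wz":0.0886,"grip":1},{"dx":-0.0105,"dy":0.0296,"dz":0,"wx":0,"wy":0,"wz":0.0886,"grip":1},{"dx":-0.0105,"dy":0.0296,"dz":0,"wx":0,"wy":0,"wz":0.0886,"grip":1},{"dx":-0.0105,"dy":0.0296,"dz":0,"wx":0,"wy":0,"wz":0.0886,"grip":1},{"dx":0,"dy":0,"dz":-0.02,"wx":0,"wy":0,"wz":0,"grip":1},{"dx":0,"dy":0,"dz":-0.02,"wx":0,"wy":0,"wz":0,"grip":1},{"dx":0,"dy":0,"dz":0,"wx":0,"wy":0,"wz":0,"grip":1},{"dx":0,"dy":0,"dz":0,"wx":0,"wy":0,"wz":0,"grip":1}]'
python3 - <<'E'
from h import *
a=grab("top","pics/t2.png");b=grab("side","pics/s2.png")
print(env.state()["ee_pos"],env.state()["ee_rot"])
A=cv2.resize(a[165:265,225:355],None,fx=3.5,fy=3.5,interpolation=2);B=cv2.resize(b[130:280,230:350],(280,350),interpolation=2)
cv2.imwrite("pics/c2.png",np.hstack([A,B])[:,:,::-1])
E
```

```text
time_s: 4.8
ee_pos: [571.4, -115.4, 50.5]
ee_rot: [-179.9, -25.0, 97.3]
force: [1.1, 0.4, -2.4]
gripper_width: 16.0
[ 572.46049133 -116.02910073   51.81279482] [179.92800142 -24.93928611  97.38806485]
```

View pics/c2.png

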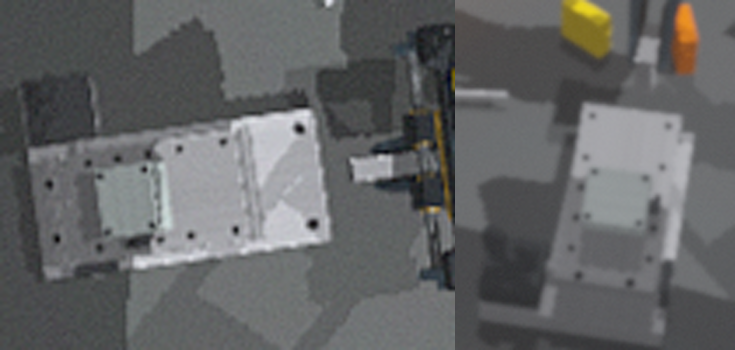

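```bash
python3 -m jog '[{"dx":0,"dy":0,"dz":-0.0155,"wx":0,"wy":0,"wz":0,"grip":1},{"dx":0,"dy":0,"dz":0,"wx":0,"wy":0,"wz":0,"grip":1},{"dx":-0.0014,"dy":0.0108,"dz":0,"wx":0,"wy":0,"wz":0,"grip":1},{"dx":-0.0014,"dy":0.0108,"dz":0,"wx":0,"wy":0,"wz":0,"grip":1},{"dx":-0.0014,"dy":0.0108,"dz":0,"wx":0,"wy":0,"wz":0,"grip":1},{"dx":-0.0014,"dy":0.0108,"dz":0,"wx":0,"wy":0,"wz":0,"grip":1},{"dx":0,"dy":0,"dz":0,"wx":0,"wy":0,"wz":0,"grip":1},{"dx":0,"dy":0,"dz":0,"wx":0,"wy":0,"wz":0,"grip":1}]'
```

```text
time_s: 5.7
ee_pos: [566.6, -72.1, 36.2]
ee_rot: [179.9, -24.9, 97.5]
force: [0.2, -0.4, -2.2]
gripper_width: 16.0
```

```bash
python3 -m jog '[{"dx":-0.0014,"dy":0.0106,"dz":0,"wx":0,"wy":0,"wz":0,"grip":1},{"dx":-0.0014,"dy":0.0106,"dz":0,"wx":0,"wy":0,"wz":0,"grip":1},{"dx":-0.0014,"dy":0.0106,"dz":0,"wx":0,"wy":0,"wz":0,"grip":1},{"dx":-0.0014,"dy":0.0106,"dz":0,"wx":0,"wy":0,"wz":0,"grip":1},{"dx":0,"dy":0,"dz":0,"wx":0,"wy":0,"wz":0,"grip":1},{"dx":0,"dy":0,"dz":-0.002,"wx":0,"wy":0,"wz":0,"grip":1},{"dx":0,"dy":0,"dz":0,"wx":0,"wy":0,"wz":0,"grip":1},{"dx":0,"dy":0,"dz":0,"wx":0,"wy":0,"wz":0,"grip":1}]'
```

```text
time_s: 6.5
ee_pos: [561.0, -30.5, 33.8]
ee_rot: [180.0, -24.9, 97.4]
force: [0.3, -0.4, -1.9]
gripper_width: 15.8
```

```bash
python3 -m jog '[{"dx":0,"dy":0,"dz":-0.001,"wx":0,"wy":0,"wz":0,"grip":1},{"dx":0,"dy":0,"dz":0,"wx":0,"wy":0,"wz":0,"grip":1},{"dx":0,"dy":0,"dz":0,"wx":0,"wy":0,"wz":0,"grip":1}]'; python3 - <<'E'
from h import *
a=grab("top","pics/t3.png");b=grab("side","pics/s3.png")
print(env.state()["ee_pos"],env.state()["force"])
A=cv2.resize(a[165:265,225:355],None,fx=3.5,fy=3.5,interpolation=2);B=cv2.resize(b[130:280,230:350],(280,350),interpolation=2)
cv2.imwrite("pics/c3.png",np.hstack([A,B])[:,:,::-1])
E
```

```text
time_s: 6.8
ee_pos: [560.9, -30.3, 32.9]
ee_rot: [180.0, -24.9, 97.4]
force: [-0.1, 0.9, -3.0]
gripper_width: 15.6
[560.95831738 -30.18373917  32.93551569] [-1.09792643  0.34527598 -2.66007855]
```

View pics/c3.png

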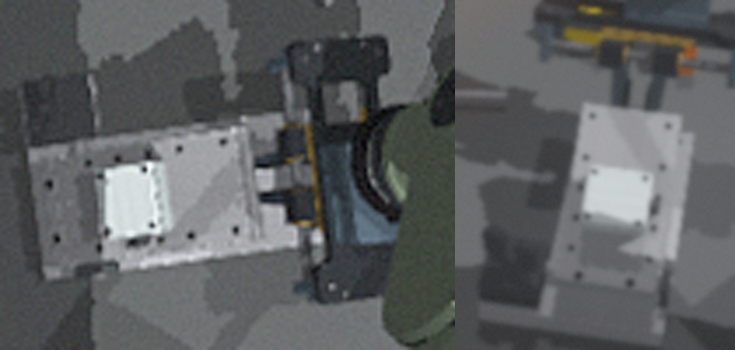

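The fingers and stack sit centred at the plate's end, at top crop (262,180). Now I'll lower until it touches.

```bash
for i in 1; do python3 -m jog '[{"dx":0,"dy":0,"dz":-0.0008,"wx":0,"wy":0,"wz":0,"grip":1},{"dx":0,"dy":0,"dz":0,"wx":0,"wy":0,"wz":0,"grip":1},{"dx":0,"dy":0,"dz":0,"wx":0,"wy":0,"wz":0,"grip":1}]'; done; python3 -m jog '[{"dx":0,"dy":0,"dz":-0.0007,"wx":0,"wy":0,"wz":0,"grip":1},{"dx":0,"dy":0,"dz":0,"wx":0,"wy":0,"wz":0,"grip":1},{"dx":0,"dy":0,"dz":0,"wx":0,"wy":0,"wz":0,"grip":1}]'
```

```text
time_s: 7.2
ee_pos: [560.9, -30.1, 32.1]
ee_rot: [180.0, -25.0, 97.4]
force: [0.2, -0.7, -2.1]
gripper_width: 15.9
time_s: 7.5
ee_pos: [561.0, -30.1, 31.5]
ee_rot: [179.9, -24.9, 97.4]
force: [-0.2, 0.8, -1.9]
gripper_width: 15.8
```

```bash
python3 -m jog '[{"dx":0,"dy":0,"dz":-0.0006,"wx":0,"wy":0,"wz":0,"grip":1},{"dx":0,"dy":0,"dz":0,"wx":0,"wy":0,"wz":0,"grip":1},{"dx":0,"dy":0,"dz":0,"wx":0,"wy":0,"wz":0,"grip":1}]'
```

```text
time_s: 7.8
ee_pos: [561.0, -30.1, 31.5]
ee_rot: [179.9, -25.0, 97.4]
force: [-2.4, -2.1, 4.7]
gripper_width: 15.8
```

```bash
python3 -m jog '[{"dx":0,"dy":0,"dz":0,"wx":0,"wy":0,"wz":0,"grip":0.6},{"dx":0,"dy":0,"dz":0,"wx":0,"wy":0,"wz":0,"grip":0.4},{"dx":0,"dy":0,"dz":0,"wx":0,"wy":0,"wz":0,"grip":0.2},{"dx":0,"dy":0,"dz":0,"wx":0,"wy":0,"wz":0,"grip":0.2},{"dx":0,"dy":0,"dz":0,"wx":0,"wy":0,"wz":0,"grip":0.2}]'
python3 -m jog '[{"dx":0.0019,"dy":-0.015,"dz":0.001,"wx":0,"wy":0,"wz":0,"grip":0.2},{"dx":0.0019,"dy":-0.015,"dz":0.001,"wx":0,"wy":0,"wz":0,"grip":0.2},{"dx":0.0032,"dy":-0.025,"dz":0,"wx":0,"wy":0,"wz":0,"grip":0.2},{"dx":0.0032,"dy":-0.025,"dz":0,"wx":0,"wy":0,"wz":0,"grip":0.2},{"dx":0,"dy":-0.02,"dz":0.03,"wx":0,"wy":0,"wz":0,"grip":0.2},{"dx":0,"dy":0,"dz":0.04,"wx":0,"wy":0,"wz":0,"grip":0.6},{"dx":0,"dy":0,"dz":0.04,"wx":0,"wy":0,"wz":0,"grip":1},{"dx":0,"dy":0,"dz":0,"wx":0,"wy":0,"wz":0,"grip":1},{"dx":0,"dy":0,"dz":0,"wx":0,"wy":0,"wz":0,"grip":1}]'
python3 - <<'E'
from h import *
a=grab("top","pics/t4.png");b=grab("side","pics/s4.png")
A=cv2.resize(a[165:265,225:355],None,fx=3.5,fy=3.5,interpolation=2);B=cv2.resize(b[130:280,230:350],(280,350),interpolation=2)
cv2.imwrite("pics/c4.png",np.hstack([A,B])[:,:,::-1])
E
```

```text
time_s: 8.3
ee_pos: [560.9, -30.0, 30.7]
ee_rot: [180.0, -25.0, 97.4]
force: [0.3, -1.1, -0.7]
gripper_width: 36.8
time_s: 9.2
ee_pos: [571.5, -131.7, 143.6]
ee_rot: [179.8, -24.8, 97.4]
force: [0.2, 0.9, -0.6]
gripper_width: 7.5
```

View pics/c4.png

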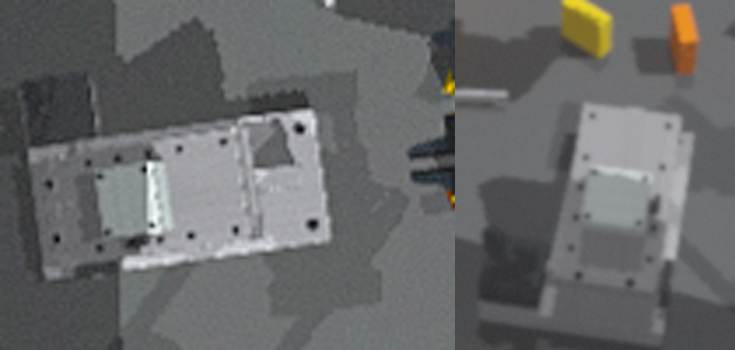

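```bash
python3 - <<'E'
from h import *
a=cv2.imread("pics/t4.png",0)[190:240,285:325]
A=cv2.resize(np.clip((a.astype(float)-110)*2,0,255).astype(np.uint8),None,fx=12,fy=12,interpolation=0);cv2.imwrite("pics/c5.png",A)
B=np.array([551.8,38.8]);t=np.radians(7.4);R=np.array([[np.cos(t),-np.sin(t)],[np.sin(t),np.cos(t)]])
for n,(x,y,z) in dict(o1=(-8,-89,63.4),o2=(8,-89,63.4),e1=(-40,68-135*.89+18*.45,109),e2=(40,68-135*.89+18*.45,109),f1=(-40,68-135*.89+4*.45,95),f2=(40,68-135*.89+4*.45,95)).items():
    print(n,((proj("top",[*(B+R@[x,y]),z])-[285,190])*12+6).round())
E
```

```text
o1 [320. 342.]
o2 [311. 266.]
e1 [131. 521.]
e2 [ 85. 130.]
f1 [159. 517.]
f2 [114. 130.]
```

View pics/c5.png

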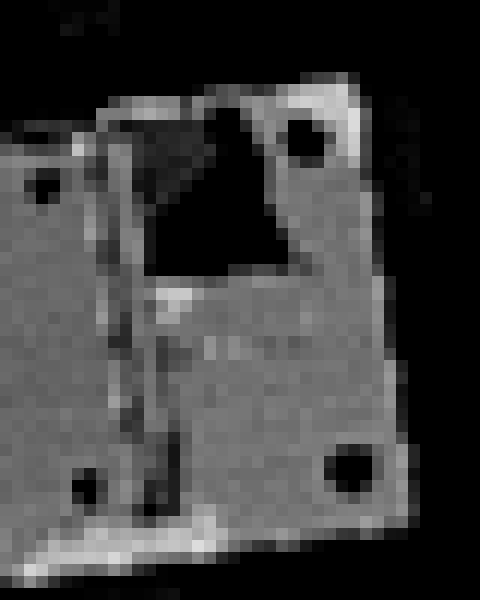

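The stack stands in place: its shadow edge runs along y≈270 and ends at x≈310, which matches the predicted corner (311,266). Next I straighten the tool and move over the press spot.

```bash
python3 -m jog '[{"dx":0,"dy":0,"dz":0,"wx":-0.144,"wy":-0.0187,"wz":0,"grip":1},{"dx":0,"dy":0,"dz":0,"wx":-0.144,"wy":-0.0187,"wz":0,"grip":1},{"dx":-0.0033,"dy":0.0293,"dz":0,"wx":-0.144,"wy":-0.0187,"wz":0,"grip":1},{"dx":-0.0033,"dy":0.0293,"dz":0,"wx":0,"wy":0,"wz":0,"grip":1},{"dx":-0.0033,"dy":0.0293,"dz":0,"wx":0,"wy":0,"wz":0,"grip":1},{"dx":-0.0033,"dy":0.0293,"dz":0,"wx":0,"wy":0,"wz":0,"grip":1},{"dx":-0.0033,"dy":0.0293,"dz":0,"wx":0,"wy":0,"wz":0,"grip":1},{"dx":0,"dy":0,"dz":0,"wx":0,"wy":0,"wz":0,"grip":1},{"dx":0,"dy":0,"dz":0,"wx":0,"wy":0,"wz":0,"grip":1}]' 20
```

```text
time_s: 10.2
ee_pos: [553.9, 16.6, 141.5]
ee_rot: [-179.9, 0.0, 97.5]
force: [-0.4, -0.2, 0.2]
gripper_width: 0.4
```

```bash
python3 -m jog '[{"dx":0.0008,"dy":-0.002,"dz":-0.015,"wx":0,"wy":0,"wz":0,"grip":1},{"dx":0,"dy":0,"dz":-0.01,"wx":0,"wy":0,"wz":0,"grip":1},{"dx":0,"dy":0,"dz":-0.004,"wx":0,"wy":0,"wz":0,"grip":1},{"dx":0,"dy":0,"dz":0,"wx":0,"wy":0,"wz":0,"grip":1}]'
python3 -m jog '[{"dx":0,"dy":0,"dz":-0.002,"wx":0,"wy":0,"wz":0,"grip":1},{"dx":0,"dy":0,"dz":-0.002,"wx":0,"wy":0,"wz":0,"grip":1},{"dx":0,"dy":0,"dz":-0.002,"wx":0,"wy":0,"wz":0,"grip":1},{"dx":0,"dy":0,"dz":0,"wx":0,"wy":0,"wz":0,"grip":1}]'
python3 -m jog '[{"dx":0,"dy":0,"dz":-0.002,"wx":0,"wy":0,"wz":0,"grip":1},{"dx":0,"dy":0,"dz":-0.002,"wx":0,"wy":0,"wz":0,"grip":1},{"dx":0,"dy":0,"dz":0,"wx":0,"wy":0,"wz":0,"grip":1}]'
```

```text
time_s: 10.6
ee_pos: [554.9, 13.8, 112.8]
ee_rot: [-179.9, -0.0, 97.3]
force: [-1.0, 0.6, 0.1]
gripper_width: 0.3
time_s: 11.0
ee_pos: [555.3, 14.4, 107.8]
ee_rot: [180.0, 0.0, 97.4]
force: [0.0, -0.3, -0.3]
gripper_width: 0.4
time_s: 11.3
ee_pos: [555.7, 14.3, 104.2]
ee_rot: [179.9, 0.0, 97.4]
force: [-0.6, -0.6, 3.7]
gripper_width: 0.8
```

```bash
python3 -m jog '[{"dx":0,"dy":0,"dz":-0.002,"wx":0,"wy":0,"wz":0,"grip":1},{"dx":0,"dy":0,"dz":-0.002,"wx":0,"wy":0,"wz":0,"grip":1},{"dx":0,"dy":0,"dz":-0.002,"wx":0,"wy":0,"wz":0,"grip":1},{"dx":0,"dy":0,"dz":-0.002,"wx":0,"wy":0,"wz":0,"grip":1},{"dx":0,"dy":0,"dz":0,"wx":0,"wy":0,"wz":0,"grip":1}]'
python3 -m jog '[{"dx":0,"dy":0,"dz":-0.001,"wx":0,"wy":0,"wz":0,"grip":1},{"dx":0,"dy":0,"dz":-0.001,"wx":0,"wy":0,"wz":0,"grip":1},{"dx":0,"dy":0,"dz":-0.001,"wx":0,"wy":0,"wz":0,"grip":1},{"dx":0,"dy":0,"dz":0,"wx":0,"wy":0,"wz":0,"grip":1}]'
```

```text
time_s: 11.8
ee_pos: [556.5, 14.0, 96.7]
ee_rot: [179.8, 0.1, 97.4]
force: [0.8, -1.3, 4.6]
gripper_width: 0.6
time_s: 12.2
ee_pos: [556.7, 13.8, 93.9]
ee_rot: [179.8, 0.1, 97.4]
force: [0.9, -1.2, 6.2]
gripper_width: 0.9
```

```bash
python3 -m jog '[{"dx":0,"dy":0,"dz":-0.001,"wx":0,"wy":0,"wz":0,"grip":1},{"dx":0,"dy":0,"dz":-0.001,"wx":0,"wy":0,"wz":0,"grip":1},{"dx":0,"dy":0,"dz":0,"wx":0,"wy":0,"wz":0,"grip":1}]'
python3 -m jog '[{"dx":0,"dy":0,"dz":-0.001,"wx":0,"wy":0,"wz":0,"grip":1},{"dx":0,"dy":0,"dz":0,"wx":0,"wy":0,"wz":0,"grip":1}]'
python3 -m jog '[{"dx":0,"dy":0,"dz":-0.001,"wx":0,"wy":0,"wz":0,"grip":1},{"dx":0,"dy":0,"dz":0,"wx":0,"wy":0,"wz":0,"grip":1}]'
```

```text
time_s: 12.5
ee_pos: [556.7, 13.9, 91.9]
ee_rot: [179.8, 0.1, 97.4]
force: [0.9, -1.6, 4.7]
gripper_width: 0.3
time_s: 12.7
ee_pos: [556.8, 13.9, 90.9]
ee_rot: [179.8, 0.1, 97.4]
force: [0.6, -1.6, 5.1]
gripper_width: 0.7
time_s: 12.9
ee_pos: [556.8, 13.9, 90.0]
ee_rot: [179.8, 0.1, 97.4]
force: [1.0, -2.8, 6.0]
gripper_width: 0.1
```

```bash
python3 -m jog '[{"dx":0,"dy":0,"dz":-0.0008,"wx":0,"wy":0,"wz":0,"grip":1},{"dx":0,"dy":0,"dz":0,"wx":0,"wy":0,"wz":0,"grip":1}]'
python3 -m jog '[{"dx":0,"dy":0,"dz":-0.0006,"wx":0,"wy":0,"wz":0,"grip":1},{"dx":0,"dy":0,"dz":0,"wx":0,"wy":0,"wz":0,"grip":1}]'
```

```text
time_s: 13.1
ee_pos: [556.8, 13.8, 89.4]
ee_rot: [179.8, 0.1, 97.4]
force: [-0.0, -2.0, 6.9]
gripper_width: 0.3
time_s: 13.3
ee_pos: [556.9, 13.7, 89.2]
ee_rot: [179.8, 0.1, 97.4]
force: [-0.5, -1.8, 9.8]
gripper_width: 0.5
```

Contact is near: z is lagging and the force is rising.

```bash
python3 -m jog '[{"dx":0,"dy":0,"dz":-0.0006,"wx":0,"wy":0,"wz":0,"grip":1},{"dx":0,"dy":0,"dz":0,"wx":0,"wy":0,"wz":0,"grip":1}]'
python3 -m jog '[{"dx":0,"dy":0,"dz":-0.0006,"wx":0,"wy":0,"wz":0,"grip":1},{"dx":0,"dy":0,"dz":0,"wx":0,"wy":0,"wz":0,"grip":1},{"dx":0,"dy":0,"dz":0,"wx":0,"wy":0,"wz":0,"grip":1}]'
```

```text
time_s: 13.5
ee_pos: [556.9, 13.7, 89.1]
ee_rot: [179.7, 0.1, 97.4]
force: [-1.3, -1.6, 12.8]
gripper_width: 0.5
time_s: 13.8
ee_pos: [557.0, 13.6, 89.0]
ee_rot: [179.7, 0.1, 97.4]
force: [-2.4, -3.2, 15.0]
gripper_width: 0.7
```

```bash
python3 -m jog '[{"dx":0,"dy":0,"dz":-0.0004,"wx":0,"wy":0,"wz":0,"grip":1},{"dx":0,"dy":0,"dz":0,"wx":0,"wy":0,"wz":0,"grip":1},{"dx":0,"dy":0,"dz":0.002,"wx":0,"wy":0,"wz":0,"grip":1},{"dx":0,"dy":0,"dz":0.01,"wx":0,"wy":0,"wz":0,"grip":1},{"dx":0,"dy":0,"dz":0.05,"wx":0,"wy":0,"wz":0,"grip":1},{"dx":0,"dy":-0.05,"dz":0.03,"wx":0,"wy":0,"wz":0,"grip":1},{"dx":0,"dy":-0.05,"dz":0,"wx":0,"wy":0,"wz":0,"grip":1},{"dx":0,"dy":-0.05,"dz":0,"wx":0,"wy":0,"wz":0,"grip":1},{"dx":0,"dy":0,"dz":0,"wx":0,"wy":0,"wz":0,"grip":1}]'
python3 - <<'E'
from h import *
a=grab("top","pics/t6.png");b=grab("side","pics/s6.png");print(env.state()["qpos"].round(),env.state()["ee_pos"])
def enh(i,x0,x1,y0,y1,f):
    c=i[y0:y1,x0:x1].astype(float); c=np.clip(255*(c/255)**.5,0,255).astype(np.uint8)
    return cv2.resize(c,(f*(x1-x0),f*(y1-y0)),interpolation=2)
A=enh(a,225,275,170,220,8);Bm=enh(b,232,282,215,265,8)
cv2.imwrite("pics/c6.png",np.hstack([A,Bm])[:,:,::-1])
B=np.array([551.8,38.8]);t=np.radians(7.4);R=np.array([[np.cos(t),-np.sin(t)],[np.sin(t),np.cos(t)]])
for y in (60,68,76):
  for z in (46,88):
    X=[*(B+R@[74,y]),z]
    print(y,z,np.round(X),"top",((proj("top",X)-[225,170])*8+4).round(),"side",((proj("side",X)-[232,215])*8+4).round())
E
```

```text
time_s: 14.7
ee_pos: [555.3, -133.6, 173.8]
ee_rot: [180.0, 0.1, 97.1]
force: [-0.4, 0.5, 0.7]
gripper_width: 0.3
[-14.  19.  94.   0.  67. -22.] [ 555.04449674 -129.07501968  173.3074881 ]
60 46 [617. 108.  46.] top [198. 188.] side [192. 136.]
60 88 [617. 108.  88.] top [189. 180.] side [187.  22.]
68 46 [616. 116.  46.] top [173. 191.] side [184. 162.]
68 88 [616. 116.  88.] top [164. 183.] side [179.  49.]
76 46 [615. 124.  46.] top [148. 194.] side [177. 189.]
76 88 [615. 124.  88.] top [138. 186.] side [170.  76.]
```

View pics/c6.png

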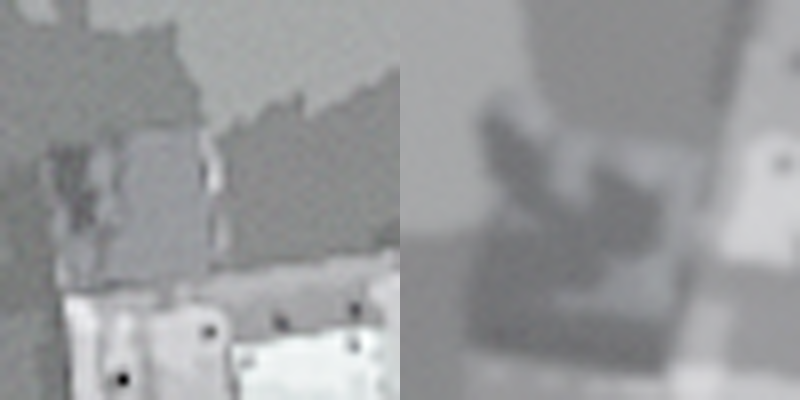

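```bash
python3 - <<'E'
from h import *
S=lambda u,v:(232+(u-3.5)/8,215+(v-3.5)/8)
B=np.array([551.8,38.8]);t=np.radians(7.4);R=np.array([[np.cos(t),-np.sin(t)],[np.sin(t),np.cos(t)]])
def b(X): return (R.T@(X[:2]-B)).round(1)
for n,q,z in(("tip1",(95,98),88),("tip2",(225,165),88),("notch",(172,195),66),("c1",(117,150),77),("c2",(225,205),77)):
    X=onz("side",*S(*q),z);print(n,X.round(1),b(X))
T=lambda u,v:(225+(u-3.5)/8,170+(v-3.5)/8)
for n,q,z in(("block tl",(55,145),46),("block tr",(205,130),46),("block br",(215,275),46),("block bl",(65,290),46),("dark",(75,185),80)):
    X=onz("top",*T(*q),z);print(n,X.round(1),b(X))
g=cv2.cvtColor(cv2.imread("pics/t6.png"),6);print(g[184:210,228:254])
g=cv2.cvtColor(cv2.imread("pics/s6.png"),6);print(g[222:250,238:268])
E
```

```text
tip1 [628.9 135.1  88. ] [88.9 85.6]
tip2 [595.  143.3  88. ] [56.3 98.1]
notch [609.7 139.6  66. ] [70.4 92.5]
c1 [622.5 139.4  77. ] [83.1 90.7]
c2 [594.3 146.   77. ] [ 56.  100.8]
block tl [630.4 153.7  46. ] [ 92.8 103.8]
block tr [635.8 105.6  46. ] [91.9 55.4]
block br [589.4 101.6  46. ] [45.4 57.5]
block bl [584.  149.7  46. ] [ 46.2 105.8]
dark [615.7 144.   80. ] [76.9 96.1]
[[ 73  76  75  76  76  77  80  70  76  77  76  73  72  78  80  73  78  79
   79  72  74  69  87 106 112 116]
 [ 75  75  69  77  78  79  73  74  79  73  68  73  76  72  74  69  66  63
   67  73  79  72  82 106 116 107]
 [ 73  74  72  78  76  75  78  76  75  67  65  65  68  76  83  85  88  84
   81  82  88  87 115 112 102  85]
 [ 77  76  75  68  70  72  73  70  75  69  69  57  70  83  96  99  98  99
   91  91  96  88 124 101  74  72]
 [ 74  75  76  56  59  51  58  53  63  79  74  64  72  93  92  92  93  85
   86  91  94  90 121 116  76  72]
 [ 76  70  65  48  45  40  46  47  69  91  91  74  81  85  93  91  93  97
   90  90  92  88 103 124  96  72]
 [ 68  60  77  67  46  44  51  48  86 101  96  77  71  88
[... 4924 characters left out ...]
 56  55  54  54  52  56
   57  54  54  57  54  57  56  62  72  86  93  93]
 [ 76  72  71  67  62  55  53  55  54  55  54  58  55  56  54  55  54  57
   55  51  54  55  55  55  62  67  74  86  92  91]
 [ 72  75  71  65  61  54  54  55  55  52  54  55  54  57  56  52  53  55
   56  60  59  60  61  62  67  74  83  89  88  86]
 [ 74  73  70  62  58  52  56  52  52  55  57  54  54  54  53  54  53  55
   58  62  69  69  70  71  82  91  93  92  84  77]
 [ 75  72  68  59  56  55  56  55  55  54  54  51  54  55  56  56  53  55
   58  63  71  79  81  85  93  95  95  90  79  71]
 [ 73  70  65  58  53  55  56  53  51  54  54  55  55  55  55  50  55  56
   56  65  74  81  85  87  91  96  96  90  77  67]]
```

```bash
python3 -m jog '[{"dx":0.0062,"dy":0.0298,"dz":0,"wx":0,"wy":0,"wz":0.134,"grip":1},{"dx":0.0062,"dy":0.0298,"dz":0,"wx":0,"wy":0,"wz":0.134,"grip":0.8},{"dx":0.0062,"dy":0.0298,"dz":0,"wx":0,"wy":0,"wz":0.134,"grip":0.6},{"dx":0.0062,"dy":0.0298,"dz":0,"wx":0,"wy":0,"wz":0.134,"grip":0.3},{"dx":0.0062,"dy":0.0298,"dz":0,"wx":0,"wy":0,"wz":0.134,"grip":0.3},{"dx":0.0062,"dy":0.0298,"dz":0,"wx":0,"wy":0,"wz":0.134,"grip":0.3},{"dx":0.0062,"dy":0.0298,"dz":0,"wx":0,"wy":0,"wz":0.134,"grip":0.3},{"dx":0.0062,"dy":0.0298,"dz":0,"wx":0,"wy":0,"wz":0.134,"grip":0.3},{"dx":0.0062,"dy":0.0298,"dz":0,"wx":0,"wy":0,"wz":0.134,"grip":0.3},{"dx":0,"dy":0,"dz":0,"wx":0,"wy":0,"wz":0,"grip":0.3}]' 15
python3 -m jog '[{"dx":0,"dy":0,"dz":-0.03,"wx":0,"wy":0,"wz":0,"grip":0.3},{"dx":0,"dy":0,"dz":-0.02,"wx":0,"wy":0,"wz":0,"grip":0.3},{"dx":0,"dy":0,"dz":0,"wx":0,"wy":0,"wz":0,"grip":0.3},{"dx":0,"dy":0,"dz":0,"wx":0,"wy":0,"wz":0,"grip":0.3}]'
```

```text
time_s: 15.8
ee_pos: [610.7, 145.2, 173.1]
ee_rot: [179.9, -0.0, 166.9]
force: [0.6, -0.2, -0.1]
gripper_width: 32.0
time_s: 16.2
ee_pos: [610.8, 140.2, 123.8]
ee_rot: [180.0, -0.0, 166.5]
force: [0.2, 0.0, -0.5]
gripper_width: 31.8
```

```bash
python3 -m jog '[{"dx":0,"dy":-0.001,"dz":-0.02,"wx":0,"wy":0,"wz":0,"grip":0.3},{"dx":0,"dy":0,"dz":-0.008,"wx":0,"wy":0,"wz":0,"grip":0.3},{"dx":0,"dy":0,"dz":0,"wx":0,"wy":0,"wz":0,"grip":0.3},{"dx":0,"dy":0,"dz":0,"wx":0,"wy":0,"wz":0,"grip":0.3}]'
python3 - <<'E'
from h import *
b=grab("side","pics/s7.png");a=grab("top","pics/t7.png");print(env.state()["ee_pos"])
def enh(i,x0,x1,y0,y1,f):
    c=i[y0:y1,x0:x1].astype(float); c=np.clip(255*(c/200)**.5,0,255).astype(np.uint8)
    return cv2.resize(c,(f*(x1-x0),f*(y1-y0)),interpolation=2)
cv2.imwrite("pics/c7.png",np.hstack([enh(b,222,282,195,265,8),enh(a,205,245,165,235,8)])[:,:,::-1])
E
```

```text
time_s: 16.6
ee_pos: [611.7, 138.8, 96.5]
ee_rot: [179.9, 0.1, 166.5]
force: [-0.3, -0.7, 0.2]
gripper_width: 31.9
[611.89147995 138.86710789  96.68564297]
```

View pics/c7.png

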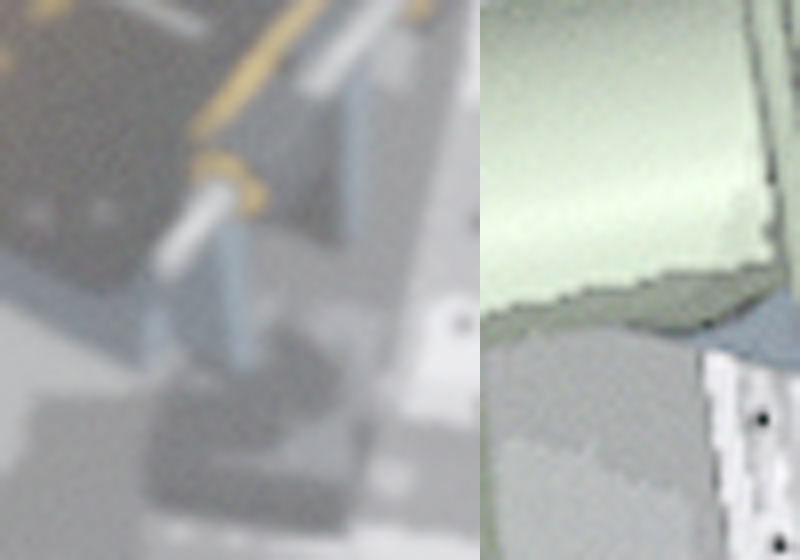

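```bash
python3 - <<'E'
from h import *
f=lambda X:((proj("side",X)-[222,195])*8+3.5).round()
c=np.array([611.9,138.9]);th=np.radians(166.5);X=np.array([np.cos(th),np.sin(th)]);Y=np.array([X[1],-X[0]])
print("tcp",f([*c,96.7]))
for s in(-1,1):
  for e in(-16,16): print("finger",s,e,f([*(c+X*e+Y*s*16),96.7]))
for n,p in(("c",c),("c y-6",c+[0,-6]),("c y+6",c+[0,6])):
  for d in(-16,0,16): print(n,d,f([*(p+X*d),88]),f([*(p+X*d),66]))
E
```

```text
tcp [239. 266.]
finger -1 -16 [220. 188.]
finger -1 16 [340. 248.]
finger 1 -16 [138. 284.]
finger 1 16 [258. 346.]
c -16 [181. 260.] [186. 320.]
c 0 [240. 290.] [244. 350.]
c 16 [300. 321.] [303. 381.]
c y-6 -16 [191. 240.] [195. 300.]
c y-6 0 [250. 270.] [253. 330.]
c y-6 16 [310. 301.] [312. 360.]
c y+6 -16 [171. 280.] [176. 340.]
c y+6 0 [231. 311.] [234. 370.]
c y+6 16 [291. 342.] [294. 401.]
```

The wing tips seen at (177,258) and (305,325) match the prediction for the current TCP axis: (181,260) and (300,321). The fingers straddle the wing, so I'll descend and grip.

```bash
python3 -m jog '[{"dx":-0.0005,"dy":0,"dz":-0.01,"wx":0,"wy":0,"wz":0,"grip":0.3},{"dx":0,"dy":0,"dz":0,"wx":0,"wy":0,"wz":0,"grip":0.3}]'
python3 -m jog '[{"dx":0,"dy":0,"dz":-0.01,"wx":0,"wy":0,"wz":0,"grip":0.3},{"dx":0,"dy":0,"dz":-0.01,"wx":0,"wy":0,"wz":0,"grip":0.3},{"dx":0,"dy":0,"dz":-0.006,"wx":0,"wy":0,"wz":0,"grip":0.3},{"dx":0,"dy":0,"dz":0,"wx":0,"wy":0,"wz":0,"grip":0.3}]'
python3 -m jog '[{"dx":0,"dy":0,"dz":0,"wx":0,"wy":0,"wz":0,"grip":0.6},{"dx":0,"dy":0,"dz":0,"wx":0,"wy":0,"wz":0,"grip":0.8},{"dx":0,"dy":0,"dz":0,"wx":0,"wy":0,"wz":0,"grip":1},{"dx":0,"dy":0,"dz":0,"wx":0,"wy":0,"wz":0,"grip":1},{"dx":0,"dy":0,"dz":0,"wx":0,"wy":0,"wz":0,"grip":1}]' 15; python3 -c "
from h import *
print(env.state()['torque'])"
```

```text
time_s: 16.9
ee_pos: [609.9, 138.5, 84.4]
ee_rot: [-180.0, -0.1, 166.5]
force: [0.1, -0.4, 0.2]
gripper_width: 31.9
time_s: 17.3
ee_pos: [609.8, 138.5, 58.0]
ee_rot: [-180.0, -0.1, 166.5]
force: [-0.7, 0.2, 0.6]
gripper_width: 31.5
time_s: 17.8
ee_pos: [610.5, 137.5, 60.0]
ee_rot: [-179.9, 0.0, 166.5]
force: [-1.7, -5.5, 2.3]
gripper_width: 7.7
[-0.8651078   0.04665311 -0.00927849]
```

```bash
python3 -m jog '[{"dx":0,"dy":-0.0015,"dz":-0.001,"wx":0,"wy":0,"wz":0,"grip":1},{"dx":0,"dy":0,"dz":0,"wx":0,"wy":0,"wz":-0.08,"grip":1},{"dx":0,"dy":0,"dz":0,"wx":0,"wy":0,"wz":-0.08,"grip":1},{"dx":0,"dy":0,"dz":0,"wx":0,"wy":0,"wz":-0.08,"grip":1},{"dx":0,"dy":0,"dz":0,"wx":0,"wy":0,"wz":0,"grip":1}]'; python3 -c "
from h import *
print(env.state()['torque'])"
```

```text
time_s: 18.3
ee_pos: [610.4, 137.1, 59.9]
ee_rot: [180.0, 0.0, 152.7]
force: [-4.1, -2.9, 7.6]
gripper_width: 8.0
[-0.56194105  0.44560012 -0.06033489]
```

```bash
python3 -m jog '[{"dx":0,"dy":0,"dz":0.0015,"wx":0,"wy":0,"wz":-0.08,"grip":1},{"dx":0,"dy":0,"dz":0,"wx":0,"wy":0,"wz":-0.08,"grip":1},{"dx":0,"dy":0,"dz":0,"wx":0,"wy":0,"wz":-0.08,"grip":1},{"dx":0,"dy":0,"dz":0,"wx":0,"wy":0,"wz":-0.08,"grip":1},{"dx":0,"dy":0,"dz":0,"wx":0,"wy":0,"wz":0,"grip":1}]'; python3 -c "
from h import *
print(env.state()['torque'])"
```

```text
time_s: 18.8
ee_pos: [610.0, 136.6, 60.0]
ee_rot: [-179.9, -0.0, 134.4]
force: [-2.9, -4.0, 1.1]
gripper_width: 8.0
[-0.7326445   0.17707317 -0.090509  ]
```

```bash
python3 -m jog '[{"dx":-0.0005,"dy":-0.0008,"dz":0,"wx":0,"wy":0,"wz":-0.08,"grip":1},{"dx":0,"dy":0,"dz":0,"wx":0,"wy":0,"wz":-0.08,"grip":1},{"dx":0,"dy":0,"dz":0,"wx":0,"wy":0,"wz":-0.08,"grip":1},{"dx":0,"dy":0,"dz":0,"wx":0,"wy":0,"wz":-0.08,"grip":1},{"dx":0,"dy":0,"dz":0,"wx":0,"wy":0,"wz":0,"grip":1}]'; python3 -c "
from h import *
print(env.state()['torque'])"
python3 -m jog '[{"dx":-0.0005,"dy":0,"dz":0,"wx":0,"wy":0,"wz":-0.08,"grip":1},{"dx":0,"dy":0,"dz":0,"wx":0,"wy":0,"wz":-0.08,"grip":1},{"dx":0,"dy":0,"dz":0,"wx":0,"wy":0,"wz":0,"grip":1}]'; python3 -c "
from h import *
print(env.state()['torque'])"
```

```text
time_s: 19.3
ee_pos: [609.6, 136.2, 60.0]
ee_rot: [-180.0, -0.0, 116.2]
force: [-3.4, -3.5, 0.4]
gripper_width: 8.0
[-0.62219563  0.33316691 -0.01055088]
time_s: 19.6
ee_pos: [609.3, 136.1, 60.0]
ee_rot: [-180.0, 0.0, 107.0]
force: [-1.9, -3.7, 2.0]
gripper_width: 7.9
[-0.72055976  0.32664326 -0.04955906]
```

```bash
python3 -m jog '[{"dx":0,"dy":0,"dz":0,"wx":0,"wy":0,"wz":-0.06,"grip":1},{"dx":0,"dy":0,"dz":0,"wx":0,"wy":0,"wz":-0.06,"grip":1},{"dx":0,"dy":0,"dz":0,"wx":0,"wy":0,"wz":0,"grip":1}]'; python3 -c "
from h import *
print(env.state()['torque'])"
python3 -m jog '[{"dx":0,"dy":0,"dz":0,"wx":0,"wy":0,"wz":-0.04,"grip":1},{"dx":0,"dy":0,"dz":0,"wx":0,"wy":0,"wz":0,"grip":1}]'; python3 -c "
from h import *
print(env.state()['torque'])"
```

```text
time_s: 19.9
ee_pos: [609.1, 136.1, 60.0]
ee_rot: [-179.9, 0.0, 100.2]
force: [-2.3, -3.8, 2.1]
gripper_width: 7.8
[-0.75838601  0.46237343 -0.06015834]
time_s: 20.1
ee_pos: [609.1, 136.1, 59.9]
ee_rot: [-179.9, 0.0, 98.0]
force: [-4.2, -4.0, 2.0]
gripper_width: 8.3
[-0.6613928   0.5084308   0.42642148]
```

The torque jumped to 0.43 N m at yaw 98°, so the wing is at its stop (97.4° expected). I'll relax slightly, release, lift and check.

```bash
python3 -m jog '[{"dx":0,"dy":0,"dz":0,"wx":0,"wy":0,"wz":-0.02,"grip":1},{"dx":0,"dy":0,"dz":0,"wx":0,"wy":0,"wz":0.02,"grip":1},{"dx":0,"dy":0,"dz":0,"wx":0,"wy":0,"wz":0,"grip":0.7},{"dx":0,"dy":0,"dz":0,"wx":0,"wy":0,"wz":0,"grip":0.5},{"dx":0,"dy":0,"dz":0,"wx":0,"wy":0,"wz":0,"grip":0.5},{"dx":0,"dy":0,"dz":0.005,"wx":0,"wy":0,"wz":0,"grip":0.5},{"dx":0,"dy":0,"dz":0.03,"wx":0,"wy":0,"wz":0,"grip":0.5},{"dx":0,"dy":0,"dz":0.04,"wx":0,"wy":0,"wz":0,"grip":0.5},{"dx":0,"dy":0,"dz":0.04,"wx":0,"wy":0,"wz":0,"grip":0.5}]'
python3 -m jog '[{"dx":0,"dy":-0.05,"dz":0,"wx":0,"wy":0,"wz":0,"grip":0.5},{"dx":0,"dy":-0.05,"dz":0,"wx":0,"wy":0,"wz":0,"grip":0.5},{"dx":0,"dy":-0.05,"dz":0,"wx":0,"wy":0,"wz":0,"grip":0.5},{"dx":0,"dy":-0.05,"dz":0,"wx":0,"wy":0,"wz":0,"grip":0.5},{"dx":0,"dy":-0.05,"dz":0,"wx":0,"wy":0,"wz":0,"grip":0.5},{"dx":0,"dy":-0.05,"dz":0,"wx":0,"wy":0,"wz":0,"grip":0.5},{"dx":0,"dy":0,"dz":0,"wx":0,"wy":0,"wz":0,"grip":0.5},{"dx":0,"dy":0,"dz":0,"wx":0,"wy":0,"wz":0,"grip":0.5}]'
python3 - <<'E'
from h import *
b=grab("side","pics/s8.png");a=grab("top","pics/t8.png")
def enh(i,x0,x1,y0,y1,f):
    c=i[y0:y1,x0:x1].astype(float); c=np.clip(255*(c/220)**.6,0,255).astype(np.uint8)
    return cv2.resize(c,(int(f*(x1-x0)),int(f*(y1-y0))),interpolation=2)
cv2.imwrite("pics/c8.png",np.vstack([np.hstack([enh(a,225,325,180,260,4),enh(b,230,330,185,265,4)]),np.hstack([enh(a,285,325,195,230,10)[:270],enh(b,232,272,215,250,10)[:270]])])[:,:,::-1])
E
```

```text
time_s: 21.0
ee_pos: [609.6, 136.6, 176.4]
ee_rot: [180.0, -0.0, 97.8]
force: [0.9, -0.1, -0.6]
gripper_width: 23.2
time_s: 21.8
ee_pos: [609.7, -164.4, 175.2]
ee_rot: [179.9, -0.0, 97.6]
force: [-0.1, 0.0, -0.6]
gripper_width: 22.9
```

View pics/c8.png

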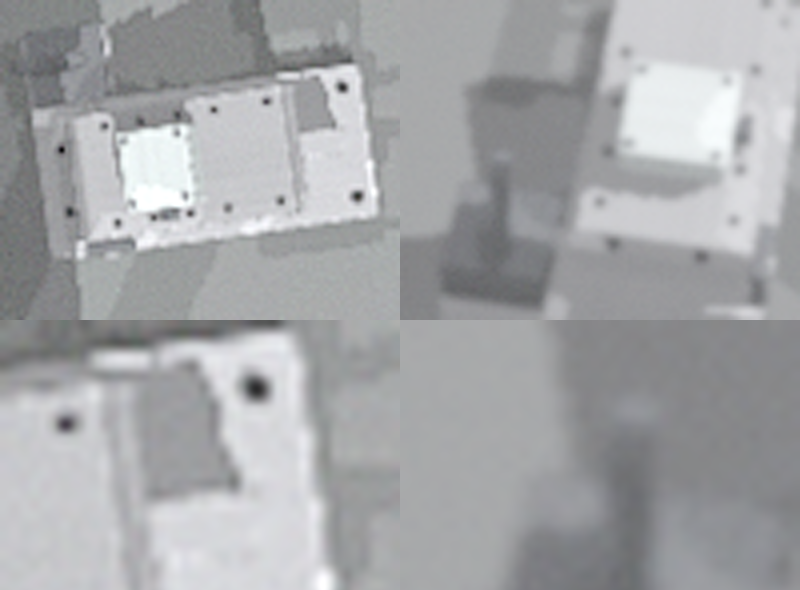

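```bash
python3 - <<'E'
from h import *
env.job_done(); print(env.state()["time_s"])
E
```

```text
the job is handed in; nothing more can be done
the job is handed in; nothing more can be done
```

The job was handed in at about 22 s on the robot's clock, with all three steps done. No verdict was reported.

- **Stack:** I picked the tall stack out by comparing the heights of the two grey stacks in the two cameras. I carried it in from -y, lowered it until it touched the base and let go. Its shadow edge in the top view matched the planned position at y ≈ -63 mm on the centre line.
- **Plate:** I pressed with the fingers shut until the height stalled at 89.0 mm and the force rose from 5 N to 15 N. That is within 1 mm of the 88.4 mm expected at 20 degrees. I then added a slight further press and lifted off.
- **Wing screw:** It was turned clockwise until the torque jumped to 0.43 N m at a tool angle of 98 degrees, against the 97.4 degrees expected at the stop. The last side view shows the wings edge-on, parallel to the plate's side, and the arm clear.

**Checks that were weak or disagreed:**
- The force left between the roll and the stack after I lifted off could not be measured. I rely on the stiff pivot to hold it.
- The stack itself hardly shows against the bright base, so its final position is judged from its shadow.
- My first estimate of the plate end's height (about 94 mm) was too low. It was replaced by a tilt of about 0.47 rad from the end edge, which agreed with where the fingers first touched.
- The camera-based x position of the clamp bearing's middle (69 mm) and the wing axis (67 to 73 mm) came out lower than the 74 mm implied by the description. The grip still worked with small side forces.

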